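# Load the canister carousel by colour

## Task

Load the blue carousel for service: pick out the three white canisters with a red, a yellow and a green collar and stand each one upright in the carousel well that has the ring of the same colour, all the way down on the carousel's base. Lower them in, do not drop them, and leave the two black-collared canisters standing where they are.

Things in the scene. Friction and masses are not known exactly. Their poses are not given: they have to be found in the camera images.
- carousel: Fixed blue round carousel, 270 mm across. Origin: centre of its underside on the counter, z up. Heights above the counter: top of base disc 12 mm; upper tier 60 to 72 mm, with three 82 mm round holes, axes 75 mm from the middle, 120 degrees apart; steel stub in the middle up to 90 mm. A canister goes down through a hole and stands on the base disc.
- well_red: Fixed red ring, 102 mm outside, 84 mm inside diameter, 5 mm thick, on the carousel's upper tier around one of its holes: it marks the red well. Origin: on the hole's axis at the ring's underside, 72 mm above the counter, 60 mm above the base disc on which the canister stands. Ring top 77 mm above the counter. Which hole has which colour varies.
- well_yellow: Fixed yellow ring, 102 mm outside, 84 mm inside diameter, 5 mm thick, on the carousel's upper tier around one of its holes: it marks the yellow well. Origin: on the hole's axis at the ring's underside, 72 mm above the counter, 60 mm above the base disc on which the canister stands. Ring top 77 mm above the counter. Which hole has which colour varies.
- well_green: Fixed green ring, 102 mm outside, 84 mm inside diameter, 5 mm thick, on the carousel's upper tier around one of its holes: it marks the green well. Origin: on the hole's axis at the ring's underside, 72 mm above the counter, 60 mm above the base disc on which the canister stands. Ring top 77 mm above the counter. Which hole has which colour varies.
- canister_red: Loose white round canister, 0.2 to 0.42 kg, with red collar and red stripe low on its body. Heights from its underside: body 60 mm diameter to the shoulder at 108 mm; red collar 53 mm diameter, 108 to 112 mm; white neck 34 mm diameter (threads 35), 112 to 145 mm, gripped from above. Origin: centre of its underside; z is its axis, up.
- canister_yellow: Loose white round canister, 0.2 to 0.42 kg, with yellow collar and yellow stripe low on its body. Heights from its underside: body 60 mm diameter to the shoulder at 108 mm; yellow collar 53 mm diameter, 108 to 112 mm; white neck 34 mm diameter (threads 35), 112 to 145 mm, gripped from above. Origin: centre of its underside; z is its axis, up.
- canister_green: Loose white round canister, 0.2 to 0.42 kg, with green collar and green stripe low on its body. Heights from its underside: body 60 mm diameter to the shoulder at 108 mm; green collar 53 mm diameter, 108 to 112 mm; white neck 34 mm diameter (threads 35), 112 to 145 mm, gripped from above. Origin: centre of its underside; z is its axis, up.
- canister_black1: Loose white round canister, 0.2 to 0.42 kg, with black collar and black stripe low on its body. Heights from its underside: body 60 mm diameter to the shoulder at 108 mm; black collar 53 mm diameter, 108 to 112 mm; white neck 34 mm diameter (threads 35), 112 to 145 mm, gripped from above. Origin: centre of its underside; z is its axis, up. One of two alike; leave it.
- canister_black2: Loose white round canister, 0.2 to 0.42 kg, with black collar and black stripe low on its body. Heights from its underside: body 60 mm diameter to the shoulder at 108 mm; black collar 53 mm diameter, 108 to 112 mm; white neck 34 mm diameter (threads 35), 112 to 145 mm, gripped from above. Origin: centre of its underside; z is its axis, up. One of two alike; leave it.
Mind the look-alikes: they are no part of the job. What is shaped like the canister_yellow but orange or turquoise is not meant.

How it is judged (in metres and radians):
At the end, for the whole second after the job is handed in: Red, yellow and green canisters stand in the wells of their own colour: within 13 mm of the well axis, underside 8 to 18 mm above the counter, upright within 0.1 rad, at rest, released; both black ones upright within 30 mm of where they were (horizontal distance between canister_red and well_red below 0.013 m and height (world z) of canister_red between 0.008 and 0.018 m and angle between each of canister_red, canister_yellow, canister_green, canister_black1, canister_black2's own z axis and vertical below 0.1 rad and linear speed of each of canister_red, canister_yellow, canister_green below 0.02 m/s and angular speed of each of canister_red, canister_yellow, canister_green below 0.2 rad/s and contact force between each of canister_red, canister_yellow, canister_green and the fingers below 0.1 N and horizontal distance between canister_yellow and well_yellow below 0.013 m and height (world z) of canister_yellow between 0.008 and 0.018 m and horizontal distance between canister_green and well_green below 0.013 m and height (world z) of canister_green between 0.008 and 0.018 m and distance of each of canister_black1, canister_black2 from where it was at the start of the episode below 0.03 m); the robot touches nothing.
It fails at once if the red canister is dropped into a well (falls or is thrust down at more than 0.65 m/s) ((horizontal distance between canister_red and well_red below 0.02 m and height (world z) of canister_red between 0.005 and 0.06 m and linear speed of canister_red above 0.65 m/s) or (horizontal distance between canister_red and well_yellow below 0.02 m and height (world z) of canister_red between 0.005 and 0.06 m and linear speed of canister_red above 0.65 m/s) or (horizontal distance between canister_red and well_green below 0.02 m and height (world z) of canister_red between 0.005 and 0.06 m and linear speed of canister_red above 0.65 m/s)).
It fails at once if the yellow canister is dropped into a well (falls or is thrust down at more than 0.65 m/s) ((horizontal distance between canister_yellow and well_red below 0.02 m and height (world z) of canister_yellow between 0.005 and 0.06 m and linear speed of canister_yellow above 0.65 m/s) or (horizontal distance between canister_yellow and well_yellow below 0.02 m and height (world z) of canister_yellow between 0.005 and 0.06 m and linear speed of canister_yellow above 0.65 m/s) or (horizontal distance between canister_yellow and well_green below 0.02 m and height (world z) of canister_yellow between 0.005 and 0.06 m and linear speed of canister_yellow above 0.65 m/s)).
It fails at once if the green canister is dropped into a well (falls or is thrust down at more than 0.65 m/s) ((horizontal distance between canister_green and well_red below 0.02 m and height (world z) of canister_green between 0.005 and 0.06 m and linear speed of canister_green above 0.65 m/s) or (horizontal distance between canister_green and well_yellow below 0.02 m and height (world z) of canister_green between 0.005 and 0.06 m and linear speed of canister_green above 0.65 m/s) or (horizontal distance between canister_green and well_green below 0.02 m and height (world z) of canister_green between 0.005 and 0.06 m and linear speed of canister_green above 0.65 m/s)).
It fails at once if a black-collared canister is shifted by more than 30 mm or tipped by more than 0.3 rad (distance of canister_black1 from where it was at the start of the episode above 0.03 m or angle between canister_black1's own z axis and vertical above 0.3 rad).
It fails at once if a black-collared canister is shifted by more than 30 mm or tipped by more than 0.3 rad (distance of canister_black2 from where it was at the start of the episode above 0.03 m or angle between canister_black2's own z axis and vertical above 0.3 rad).
It also fails if it takes over 96 s, if anything falls off the work surface, if the arm or the gripper's body presses on something with over 40 N, if the wrist force passes 120 N, or if a joint passes its speed limit or range.

## Robot

A 6-joint arm with a two-finger parallel gripper is mounted at the origin on the work surface. World frame = base frame: x ahead of the robot, y to its left, z up, the work surface at z = 0. Lengths are in mm, angles in rad, forces in N, time in s.
With the tool pointing down it reaches from about 350 to 925 mm from the base axis. Payload 6.4 kg.
Tool frame: the origin (TCP) lies between the finger pads; the fingertips stand 22 mm ahead of it and the grasp point (between the pads) lies 3 mm ahead of it; z points along the fingers, y is the line along which they close (so a half turn about z gives the same grasp; the last joint's range is limited). The gripper opens to 94 mm and grips with 3 to 60 N. Pads are 16 mm wide; open, the fingers measure 119 mm over their backs; the gripper's body (75 mm by 177 mm) begins 78 mm behind the grasp point.
Start: joints at [-1.276, 0.245, 1.558, -0, 1.339, -0.174], TCP at [293.687, -579.881, 227.455] pointing down, gripper open.
Joint ranges: [-3.13, 3.13], [-1.02, 2.26], [0.13, 2.54], [-0.95, 4.09], [0.21, 2.88], [-2.74, 2.74]. Speed limits (rad/s): [2.57, 2.57, 3.14, 3.14, 3.14, 3.14].

## Interface

Orientations are given as a unit quaternion [w, x, y, z].
In Python, from cell import robot gives the robot as it stands.
- The arm moves only by the tool drive_tool, never from a script. Its argument "increments" is a list of rows, each a list of 7 numbers: the finger opening in mm, from 0 to 94, then the shift along the tool's x, y, z in mm, then the turn, a rotation vector about the tool's x, y, z in rad. A call has 1 to 5 rows; each row shifts and turns the commanded pose from where the row before left it, along the tool's axes as they then stand; what a row does not reach is not made up. A row lasts 1/12 s, in which the tool goes at most 41.7 mm and 7.16 degrees, less where a joint would pass 70% of its speed; a pose out of reach is approached as far as the arm can. A call is refused whole if a number of a shift passes 41.7 or a number of a turn 0.125, either way. A call with a gripper value outside its range is refused whole. The fingers move at their own pace and stop on an object; the grip force is fixed at half the most. Time passes only in rows, so rows that do not move let the fingers close. It gives the time, the measured TCP pose, the force, the opening and the grip force at its end, in the units of the state.
- robot.observe(): the state, without advancing time (a new reading comes with each control period).
- robot.get_image(name): name is "scene" or "top" or "wrist"; returns a dict with "pixels" (480x640x3 uint8, red, green, blue), "z_map" (480x640 float32, mm along the optical axis (not along the pixel's ray), 0 where there is no reading), "mtx" (3x3 intrinsics, pixels), "T" (4x4, takes a point from camera to world coordinates); the wrist camera has in their place "mount" (4x4, takes a point from camera to tool coordinates, whose origin is the TCP and whose axes are the flange's). Camera axes: x right, y up, looking along -z (the intrinsics and any distortion apply to the point x, -y, -z); pixel columns grow to the right and rows downward; lengths in mm; the calibration is good to about 2 mm. A picture is of the moment at which its call begins: read the wrist's pose just before it.
- robot.hand_in(): hands the job in; it is judged then, once.
The state is a dict: "time": time; "joints": joint angles; "qvel": joint speeds; "tau": joint torques, N m; "position": TCP position; "orientation": TCP orientation; "contact_force": force on the tool from outside, world axes, zero at the start; "torque": the same for the moment, N m; "grip_width": opening from 0.0 (shut) to 1.0 (fully open); "finger_force": force on a finger pad.
Only numpy, scipy, OpenCV 4.12 (cv2) and the standard library are available. Lean on these libraries where they do the work, as an engineer would, in place of code of your own. Each camera call takes 0.05 s, during which the arm holds its last target. There are 200 camera calls.

## Working session

There is one attempt and no reset: what is moved stays moved. The work goes in short steps, Python scripts to look and compute and a tool call to move; the robot and the scene stay as the last step left them, time stands still between calls to the robot, and variables do not carry over. Pictures are saved under pics/ and viewed, at most 14 in all, crops included, and the job is handed in when it is done.

Besides the shell and the picture viewer there is one more tool, called after "Call:" as name([rows], argument=value, ...), one row to a line, values as JSON. drive_tool: Moves the arm, as the interface text tells. Its arguments: {"type":"object","properties":{"increments":{"type":"array"}},"required":["increments"]}

```bash
ls; mkdir -p pics; cat > h.py <<'E'
import numpy as np, cv2
from cell import robot
def world(im):
    z=im["z_map"].astype(float); K=im["mtx"]; h,w=z.shape
    u,v=np.meshgrid(np.arange(w),np.arange(h))
    p=np.stack([(u-K[0,2])/K[0,0]*z,-(v-K[1,2])/K[1,1]*z,-z,np.ones_like(z)],-1)
    return (p@np.array(im["T"]).T)[...,:3]
E
python3 - <<'E'
from h import *
print(robot.observe())
for n in("top","scene"):
    im=robot.get_image(n); np.savez(n+".npz",**{k:v for k,v in im.items()})
    cv2.imwrite(f"pics/{n}.png",im["pixels"][...,::-1]); print(n,im["mtx"],im["T"],[k for k in im])
E
```

```text
pics
{'time': 0.0, 'joints': array([-1.27608935e+00,  2.45779282e-01,  1.55896756e+00,  8.22996035e-06,
        1.33866922e+00, -1.74123571e-01]), 'qvel': array([ 0.00071834, -0.00030256, -0.00019324,  0.00028683,  0.00027384,
        0.00048171]), 'tau': array([ 8.73955178e-04, -4.15833771e+01, -3.14599586e+01,  6.85048127e-02,
        3.31662758e-02, -1.32432215e-04]), 'position': array([ 293.53413562, -579.34767773,  226.39253702]), 'orientation': array([-9.10288656e-04,  9.72650141e-01,  2.32273268e-01, -5.09384131e-05]), 'contact_force': array([ 0.18844477, -0.21374027, -1.21722562]), 'torque': array([-0.01467685, -0.01328979,  0.03785246]), 'finger_force': 0.0, 'grip_width': 0.9956924232425767}
top [[446.14352929   0.         325.04603397]
 [  0.         446.14352929 235.59112983]
 [  0.           0.           1.        ]] [[ 2.14451171e-02  9.98372837e-01 -5.28373467e-02  4.20176721e+02]
 [-9.99708721e-01  2.19990967e-02  9.92536696e-03 -3.09369672e+00]
 [ 1.10715907e-02  5.26091057e-02  9.98553805e-01  8.64488065e+02]
 [ 0.00000000e+00  0.00000000e+00  0.00000000e+00  1.00000000e+00]] ['pixels', 'z_map', 'mtx', 'T']
scene [[514.58781159   0.         312.49123312]
 [  0.         514.58781159 239.72563408]
 [  0.           0.           1.        ]] [[-7.76284072e-01 -4.25017376e-01  4.65556946e-01  9.68589124e+02]
 [ 6.30178013e-01 -5.42060273e-01  5.55919358e-01  5.59913175e+02]
 [ 1.60845389e-02  7.24935094e-01  6.88629361e-01  7.82614214e+02]
 [ 0.00000000e+00  0.00000000e+00  0.00000000e+00  1.00000000e+00]] ['pixels', 'z_map', 'mtx', 'T']
```

View pics/top.png

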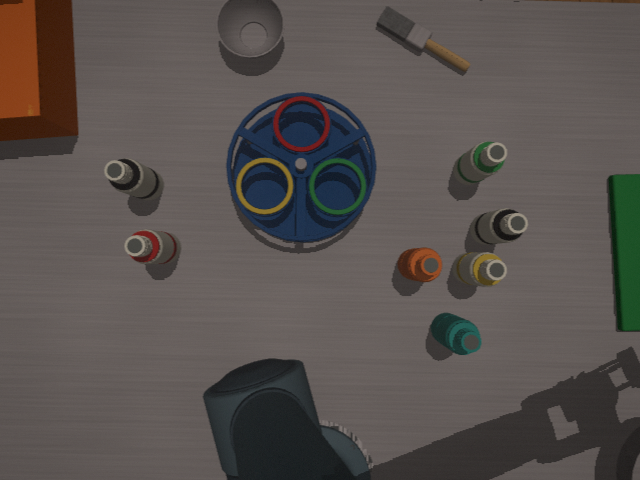

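View pics/scene.png

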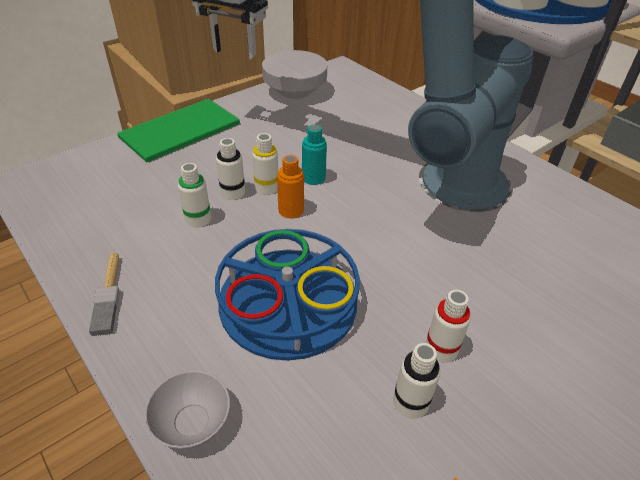

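```bash
python3 - <<'E'
from h import *
D=np.load("top.npz"); S=np.load("scene.npz")
def plane(im,uv,z):
    K,T=im["mtx"],im["T"]; d=T[:3,:3]@np.array([(uv[0]-K[0,2])/K[0,0],-(uv[1]-K[1,2])/K[1,1],-1]); o=T[:3,3]
    return o+d*(z-o[2])/d[2]
for nm,im in(("top",D),("scene",S)):
    W=world(im); hsv=cv2.cvtColor(im["pixels"],cv2.COLOR_RGB2HSV)
    necks=dict(green=(490,153),yellow=(494,270),red=(136,246),black1=(115,171),black2=(516,223),orange=(430,265),turq=(468,341)) if nm=="top" else dict(green=(190,170),yellow=(264,141),red=(457,299),black1=(424,353),black2=(228,146),orange=(290,163))
    for n,uv in necks.items():
        p=plane(im,uv,145); m=(np.hypot(W[...,0]-p[0],W[...,1]-p[1])<26)&(W[...,2]>139)&(W[...,2]<155)
        v,u=np.nonzero(m); c,r=cv2.minEnclosingCircle(np.c_[u,v].astype(np.float32)); 
        print(nm,n,m.sum(),"hand",p[:2].round(1),"depthcen",plane(im,c,145)[:2].round(1),"mean",W[m].mean(0).round(1),"rpx",round(r,1))
    rings=dict(red=(302,124),yellow=(264,186),green=(337,186)) if nm=="top" else dict(red=(255,297),yellow=(326,289),green=(282,250))
    for n,uv in rings.items():
        p=plane(im,uv,77); dist=np.hypot(W[...,0]-p[0],W[...,1]-p[1])
        h=hsv[...,0].astype(int); hm={'red':(h<8)|(h>172),'yellow':(h>18)&(h<32),'green':(h>50)&(h<75)}[n]
        m=hm&(hsv[...,1]>110)&(dist<62)&(W[...,2]>66)&(W[...,2]<86)
        P=W[m]; A=np.c_[P[:,:2],np.ones(len(P))]; s=np.linalg.lstsq(A,(P[:,:2]**2).sum(1),rcond=None)[0]; c=s[:2]/2
        print(nm,"ring",n,m.sum(),"hand",p[:2].round(1),"fit",c.round(1),"R",round(np.sqrt(s[2]+c@c),1),"z",P[:,2].mean().round(1))
E
```

```text
top green 344 hand [ 599.6 -277.4] depthcen [ 600.7 -286.8] mean [ 600.8 -286.9  145.1] rpx 10.9
top yellow 370 hand [ 408.6 -284.3] depthcen [ 409.5 -286.7] mean [ 409.5 -286.9  145.2] rpx 11.1
top red 380 hand [434.8 292.9] depthcen [435.6 292.9] mean [435.8 293.2 144.9] rpx 11.3
top black1 365 hand [555.4 332. ] depthcen [556.8 331.3] mean [556.7 331.5 144.9] rpx 11.2
top black2 368 hand [ 485.6 -320.1] depthcen [ 485.5 -321.1] mean [ 485.5 -320.9  145.3] rpx 11.1
top orange 362 hand [ 414.5 -180.6] depthcen [ 415.1 -181. ] mean [ 415.1 -181.2  145.1] rpx 10.9
top turq 387 hand [ 294.4 -242.7] depthcen [ 294.2 -246.4] mean [ 294.2 -246.4  145.2] rpx 11.4
top ring red 794 hand [660.9  34.6] fit [661.7  36.1] R 46.4 z 76.7
top ring yellow 802 hand [547.6  99.3] fit [548.5  99.1] R 46.4 z 76.8
top ring green 745 hand [550.6 -30.3] fit [550.4 -30.4] R 46.3 z 76.9
scene green 146 hand [ 605.5 -276.4] depthcen [ 604.5 -284.5] mean [ 604.6 -284.9  144.3] rpx 8.1
scene yellow 95 hand [ 420.2 -272.4] depthcen [ 415.2 -281.5] mean [ 414.3 -282.4  144. ] rpx 7.5
scene red 308 hand [441.5 297. ] depthcen [440.6 296.4] mean [439.1 296.  144.4] rpx 11.1
scene black1 400 hand [560.8 333.4] depthcen [560.2 334.6] mean [559.9 334.  144.3] rpx 12.2
scene black2 96 hand [ 494.8 -304.5] depthcen [ 488.8 -317.6] mean [ 490.1 -315.4  144. ] rpx 7.3
scene orange 122 hand [ 425.6 -168.8] depthcen [ 420.8 -175. ] mean [ 419.6 -177.2  144.4] rpx 8.0
scene ring red 694 hand [665.2  42. ] fit [663.9  36.8] R 46.5 z 76.2
scene ring yellow 675 hand [553.9 105.9] fit [550.5  99.7] R 46.4 z 76.2
scene ring green 486 hand [556.6 -23.8] fit [552.9 -29.6] R 46.3 z 76.4
```

Call:
drive_tool([
  [80, 0, 0, 0, 0, 0, 0.117],
  [80, 0, 0, 0, 0, 0, 0.117],
  [80, 0, 0, 0, 0, 0, 0.117],
  [80, 0, 0, 0, 0, 0, 0.117],
  [80, 28, -26, 0, 0, 0, 0],
])

```text
time: 0.52
position: [318.4, -556.6, 226.9]
orientation: [0.0, 1.0, -0.005, -0.001]
contact_force: [0.8, -0.3, 0.7]
grip_width: 0.852
finger_force: 0.0
```

Call:
drive_tool([
  [80, 28, -26, 0, 0, 0, 0],
  [80, 28, -26, 0, 0, 0, 0],
  [80, 28, -26, 0, 0, 0, 0],
  [80, 28, -26, 0, 0, 0, 0],
  [80, 28, -26, 0, 0, 0, 0],
])

```text
time: 0.93
position: [462.5, -422.1, 227.0]
orientation: [-0.0, 1.0, 0.0, -0.0]
contact_force: [-0.2, -0.9, 0.3]
grip_width: 0.85
finger_force: 0.0
```

Call:
drive_tool([
  [80, 34, -33, 0, 0, 0, 0],
  [80, 34, -33, 0, 0, 0, 0],
  [80, 34, -33, 0, 0, 0, 0],
  [80, 34, -33, 0, 0, 0, 0],
  [80, 0, 0, 0, 0, 0, 0],
])

```text
time: 1.35
position: [584.8, -302.0, 226.9]
orientation: [-0.001, 1.0, 0.004, 0.0]
contact_force: [-0.1, 0.1, 0.6]
grip_width: 0.856
finger_force: 0.0
```

```bash
cat >> h.py <<'E'
from scipy.spatial.transform import Rotation as R
def wrist():
    o=robot.observe(); im=robot.get_image("wrist"); T=np.eye(4); q=o["orientation"]
    T[:3,:3]=R.from_quat([q[1],q[2],q[3],q[0]]).as_matrix(); T[:3,3]=o["position"]; im["T"]=T@np.array(im["mount"]); return o,im
def neck(z=145):
    o,im=wrist(); W=world(im); print("tcp",o["position"].round(1))
    m=((np.hypot(W[...,0]-o["position"][0],W[...,1]-o["position"][1])<35)&(abs(W[...,2]-z)<6)&(im["z_map"]>0)).astype(np.uint8)
    n,l,s,c=cv2.connectedComponentsWithStats(m); 
    if n>1:
        k=1+s[1:,4].argmax(); P=W[l==k]; print("px",s[k],"mean",P.mean(0).round(1),"mid",((P.max(0)+P.min(0))/2).round(1),"ext",np.ptp(P,axis=0).round(1))
    return im
E
python3 - <<'E'
from h import *
im=neck(); cv2.imwrite("pics/w1.png",im["pixels"][...,::-1])
E
```

```text
tcp [ 584.8 -302.   226.9]
px [ 277  211   48   47 1581] mean [ 601.3 -289.2  145.3] mid [ 601.2 -288.5  143.4] ext [33.  34.   8.7]
```

View pics/w1.png

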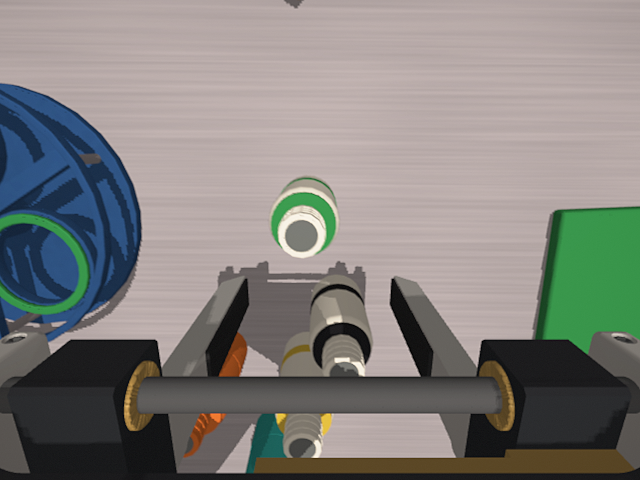

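Call:
drive_tool([
  [80, 8, -7, 0, 0, 0, 0],
  [80, 8.5, -7.5, 0, 0, 0, 0],
  [80, 0, 0, 20, 0, 0, 0],
  [80, 0, 0, 20, 0, 0, 0],
  [80, 0, 0, 0, 0, 0, 0],
])

```text
time: 1.82
position: [595.3, -292.1, 182.7]
orientation: [-0.002, 1.0, -0.0, -0.003]
contact_force: [-0.6, -0.6, -1.0]
grip_width: 0.855
finger_force: 0.0
```

```bash
python3 - <<'E'
from h import *
neck()
E
```

```text
tcp [ 595.3 -292.1  182.7]
px [ 285  240   56   57 2422] mean [ 602.8 -288.1  145.1] mid [ 601.7 -288.   143.4] ext [34.9 34.1  8.7]
```

Call:
drive_tool([
  [80, 6.5, -4, 0, 0, 0, 0],
  [80, 0, 0, 14, 0, 0, 0],
  [80, 0, 0, 14, 0, 0, 0],
  [80, 0, 0, 14, 0, 0, 0],
  [80, 0, 0, 0, 0, 0, 0],
])

```text
time: 2.28
position: [602.0, -287.7, 140.8]
orientation: [-0.002, 1.0, 0.0, -0.003]
contact_force: [0.5, -0.0, -0.9]
grip_width: 0.85
finger_force: 0.0
```

```bash
python3 - <<'E'
from h import *
for i in range(3): print(robot.observe()["position"],robot.observe()["joints"][5]); neck()
E
```

```text
[ 601.96300905 -287.70571559  140.77889283] 0.9547756672303365
tcp [ 602.  -287.7  140.8]
px [ 285  277   70   68 3610] mean [ 603.4 -288.1  145. ] mid [ 601.8 -288.   143.4] ext [34.9 35.   8.7]
[ 602.5524784  -288.10187511  142.33071814] 0.9547928609508881
tcp [ 602.6 -288.1  142.3]
px [ 285  277   68   67 3529] mean [ 603.4 -288.   145. ] mid [ 601.8 -287.9  143.3] ext [34.9 34.5  8.5]
[ 603.34919368 -288.66101925  143.94535999] 0.9547703388340861
tcp [ 603.3 -288.7  143.9]
px [ 284  277   68   67 3466] mean [ 603.4 -288.1  145. ] mid [ 601.7 -288.   143.2] ext [35.1 34.6  8.3]
```

Call:
drive_tool([
  [70, -1, 0, 4, 0, 0, 0],
  [10, 0, 0, 0, 0, 0, 0],
  [10, 0, 0, 0, 0, 0, 0],
  [10, 0, 0, 0, 0, 0, 0],
  [10, 0, 0, 0, 0, 0, 0],
])

```text
time: 2.85
position: [603.2, -289.2, 141.9]
orientation: [0.0, 1.0, 0.0, 0.0]
contact_force: [0.2, -0.0, 0.3]
grip_width: 0.531
finger_force: 0.0
```

Call:
drive_tool([
  [10, 0, 0, 0, 0, 0, 0],
  [10, 0, 0, 0, 0, 0, 0],
  [10, 0, 0, 0, 0, 0, 0],
])

```text
time: 3.1
position: [603.1, -288.9, 141.6]
orientation: [-0.0, 1.0, 0.0, 0.0]
contact_force: [-0.1, 0.1, 1.4]
grip_width: 0.356
finger_force: 30.0
```

Call:
drive_tool([
  [10, 0, 0, -10, 0, 0, 0],
  [10, 0, 0, -25, 0, 0, 0],
  [10, 0, 0, -25, 0, 0, 0],
  [10, 0, 0, -25, 0, 0, 0],
  [10, 0, 0, -25, 0, 0, 0],
])

```text
time: 3.52
position: [602.7, -288.8, 252.6]
orientation: [-0.0, 1.0, 0.0, -0.0]
contact_force: [0.3, -0.1, -2.7]
grip_width: 0.359
finger_force: 30.0
```

Call:
drive_tool([
  [10, -4, -20, 0, 0, 0, 0],
  [10, -6, -30, 0, 0, 0, 0],
  [10, -6, -30, 0, 0, 0, 0],
  [10, -6, -30, 0, 0, 0, 0],
  [10, -6, -30, 0, 0, 0, 0],
])

```text
time: 3.93
position: [574.2, -147.8, 251.5]
orientation: [-0.0, 1.0, 0.0, -0.0]
contact_force: [0.8, 0.2, -3.0]
grip_width: 0.355
finger_force: 30.0
```

Call:
drive_tool([
  [10, -6, -30, 0, 0, 0, 0],
  [10, -6, -30, 0, 0, 0, 0],
  [10, -6, -30, 0, 0, 0, 0],
  [10, -5, -25, 0, 0, 0, 0],
  [10, 0, 0, 0, 0, 0, 0],
])

```text
time: 4.35
position: [550.6, -30.1, 251.6]
orientation: [-0.001, 1.0, 0.003, -0.0]
contact_force: [0.3, 0.1, -2.5]
grip_width: 0.357
finger_force: 30.0
```

Call:
drive_tool([
  [10, 0, 0, 0, 0, 0, 0],
  [10, 0, 0, 0, 0, 0, 0],
  [10, 0, 0, 0, 0, 0, 0],
  [10, 0, 0, 0, 0, 0, 0],
])

```text
time: 4.68
position: [552.0, -35.2, 251.5]
orientation: [0.0, 1.0, -0.0, -0.0]
contact_force: [-0.9, 0.1, -1.3]
grip_width: 0.36
finger_force: 30.0
```

Call:
drive_tool([
  [10, 0, -5, 0, 0, 0, 0],
  [10, 0, 0, 15, 0, 0, 0],
  [10, 0, 0, 15, 0, 0, 0],
  [10, 0, 0, 15, 0, 0, 0],
  [10, 0, 0, 0, 0, 0, 0],
])

```text
time: 5.1
position: [549.9, -28.8, 203.0]
orientation: [-0.001, 1.0, 0.0, -0.003]
contact_force: [-1.6, 0.4, -3.3]
grip_width: 0.355
finger_force: 30.0
```

Call:
drive_tool([
  [10, 0, 0, 15, 0, 0, 0],
  [10, 0, 0, 15, 0, 0, 0],
  [10, 0, 0, 10, 0, 0, 0],
  [10, 0, 0, 6, 0, 0, 0],
  [10, 0, 0, 0, 0, 0, 0],
])

```text
time: 5.52
position: [551.2, -29.0, 159.4]
orientation: [-0.0, 1.0, 0.0, -0.001]
contact_force: [-0.5, 0.5, -2.7]
grip_width: 0.357
finger_force: 30.0
```

Call:
drive_tool([
  [10, 0, 0, 3, 0, 0, 0],
  [10, 0, 0, 2, 0, 0, 0],
  [10, 0, 0, 0, 0, 0, 0],
  [10, 0, 0, 0, 0, 0, 0],
])

```text
time: 5.85
position: [552.1, -29.1, 155.9]
orientation: [0.0, 1.0, 0.0, 0.0]
contact_force: [-0.0, 1.8, -3.1]
grip_width: 0.359
finger_force: 30.0
```

Not yet on the base (no upward force).

Call:
drive_tool([
  [10, 0, 0, 1, 0, 0, 0],
  [10, 0, 0, 1, 0, 0, 0],
  [10, 0, 0, 0.5, 0, 0, 0],
  [10, 0, 0, 0, 0, 0, 0],
  [10, 0, 0, 0, 0, 0, 0],
])

```text
time: 6.27
position: [552.2, -29.1, 153.5]
orientation: [0.0, 1.0, 0.0, 0.0]
contact_force: [0.7, 0.7, 0.8]
grip_width: 0.36
finger_force: 30.0
```

Call:
drive_tool([
  [65, 0, 0, 0, 0, 0, 0],
  [65, 0, 0, 0, 0, 0, 0],
  [65, 0, 0, 0, 0, 0, 0],
  [65, 0, 0, 0, 0, 0, 0],
  [65, 0, 0, 0, 0, 0, 0],
])

```text
time: 6.68
position: [551.9, -29.2, 153.0]
orientation: [0.0, 1.0, 0.0, 0.0]
contact_force: [-0.1, -1.1, -0.1]
grip_width: 0.671
finger_force: 0.0
```

Call:
drive_tool([
  [80, 0, 0, -15, 0, 0, 0],
  [80, 0, 0, -20, 0, 0, 0],
  [80, 0, 0, -25, 0, 0, 0],
  [80, 0, 0, -25, 0, 0, 0],
  [80, 0, 0, -10, 0, 0, 0],
])

```text
time: 7.1
position: [553.4, -29.5, 251.8]
orientation: [0.001, 1.0, 0.0, 0.003]
contact_force: [-0.1, -0.2, 0.3]
grip_width: 0.851
finger_force: 0.0
```

```bash
cat >> h.py <<'E'
def near(p,z,name="top"):
    im=robot.get_image(name); W=world(im)
    m=(np.hypot(W[...,0]-p[0],W[...,1]-p[1])<30)&(abs(W[...,2]-z)<5); print(name,m.sum(),W[m].mean(0).round(1) if m.any() else None); return im
E
python3 - <<'E'
from h import *
print(robot.observe()["position"]); near((551,-30),157,"scene"); near((551,-30),157)
neck(157)
E
```

```text
[553.3811971  -29.47973722 251.84775862]
scene 199 [552.6 -27.3 156.7]
top 78 [558.2 -33.  157.4]
tcp [553.1 -29.4 250.2]
px [ 295  232   45   45 1530] mean [551.6 -28.3 157.1] mid [550.8 -28.2 155.4] ext [34.  34.3  8.9]
```

Call:
drive_tool([
  [80, -14, 26, 0, 0, 0, 0],
  [80, -14, 26, 0, 0, 0, 0],
  [80, -14, 26, 0, 0, 0, 0],
  [80, -14, 26, 0, 0, 0, 0],
  [80, -14, 26, 0, 0, 0, 0],
])

```text
time: 7.67
position: [480.1, -159.5, 245.3]
orientation: [-0.001, 1.0, 0.001, -0.002]
contact_force: [-0.4, 1.0, -0.2]
grip_width: 0.853
finger_force: 0.0
```

Call:
drive_tool([
  [80, -14, 26, 0, 0, 0, 0],
  [80, -14, 26, 0, 0, 0, 0],
  [80, -14, 26, 0, 0, 0, 0],
  [80, -14, 26, 0, 0, 0, 0],
  [80, -14, 24, 0, 0, 0, 0],
])

```text
time: 8.08
position: [410.4, -287.7, 245.4]
orientation: [-0.001, 1.0, 0.0, -0.001]
contact_force: [0.6, -0.3, 0.1]
grip_width: 0.852
finger_force: 0.0
```

Call:
drive_tool([
  [80, 0, 0, 20, 0, 0, 0],
  [80, 0, 0, 20, 0, 0, 0],
  [80, 0, 0, 20, 0, 0, 0],
  [80, 0, 0, 0, 0, 0, 0],
  [80, 0, 0, 0, 0, 0, 0],
])

```text
time: 8.5
position: [410.9, -286.0, 185.5]
orientation: [-0.002, 1.0, 0.0, -0.002]
contact_force: [-0.0, -0.6, 1.4]
grip_width: 0.852
finger_force: 0.0
```

```bash
python3 - <<'E'
from h import *
im=neck(); cv2.imwrite("pics/w2.png",im["pixels"][...,::-1])
E
```

```text
tcp [ 410.9 -286.   185.5]
px [ 294  252   56   55 2327] mean [ 410.6 -287.7  145.1] mid [ 409.1 -287.5  143.3] ext [34.4 34.8  8.5]
```

View pics/w2.png

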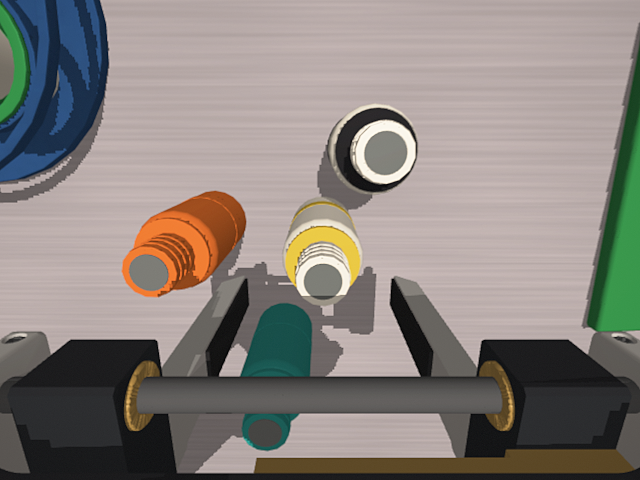

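Call:
drive_tool([
  [80, -1, 2, 14, 0, 0, 0],
  [80, 0, 0, 15, 0, 0, 0],
  [80, 0, 0, 11, 0, 0, 0],
  [80, 0, 0, 4, 0, 0, 0],
  [80, 0, 0, 0, 0, 0, 0],
])

```text
time: 8.97
position: [410.9, -288.8, 143.4]
orientation: [-0.001, 1.0, 0.001, -0.0]
contact_force: [0.0, -0.1, -0.2]
grip_width: 0.849
finger_force: 0.0
```

Call:
drive_tool([
  [10, 0, 0, 0, 0, 0, 0],
  [10, 0, 0, 0, 0, 0, 0],
  [10, 0, 0, 0, 0, 0, 0],
  [10, 0, 0, 0, 0, 0, 0],
  [10, 0, 0, 0, 0, 0, 0],
])

```text
time: 9.38
position: [411.2, -289.4, 144.4]
orientation: [0.0, 1.0, 0.0, 0.0]
contact_force: [0.9, 0.1, -0.8]
grip_width: 0.528
finger_force: 0.0
```

Call:
drive_tool([
  [10, 0, 0, 0, 0, 0, 0],
  [10, 0, 0, 0, 0, 0, 0],
  [10, 0, 0, 0, 0, 0, 0],
  [10, 0, 0, 0, 0, 0, 0],
])

```text
time: 9.72
position: [411.1, -289.0, 144.0]
orientation: [-0.0, 1.0, 0.0, 0.0]
contact_force: [-0.5, 0.4, 0.6]
grip_width: 0.354
finger_force: 30.0
```

Call:
drive_tool([
  [10, 0, 0, -10, 0, 0, 0],
  [10, 0, 0, -25, 0, 0, 0],
  [10, 0, 0, -35, 0, 0, 0],
  [10, 0, 0, -35, 0, 0, 0],
  [10, 0, 0, -35, 0, 0, 0],
])

```text
time: 10.13
position: [410.4, -288.6, 285.0]
orientation: [-0.001, 1.0, 0.0, -0.001]
contact_force: [0.6, -0.4, -3.4]
grip_width: 0.351
finger_force: 30.0
```

Call:
drive_tool([
  [10, 0, 0, -32, 0, 0, 0],
  [10, 7, -20, 0, 0, 0, 0],
  [10, 10, -28, 0, 0, 0, 0],
  [10, 10, -28, 0, 0, 0, 0],
  [10, 10, -28, 0, 0, 0, 0],
])

```text
time: 10.55
position: [447.7, -184.0, 315.9]
orientation: [-0.0, 1.0, -0.0, -0.0]
contact_force: [0.2, -0.3, -3.3]
grip_width: 0.359
finger_force: 30.0
```

Call:
drive_tool([
  [10, 10, -28, 0, 0, 0, 0],
  [10, 10, -28, 0, 0, 0, 0],
  [10, 10, -28, 0, 0, 0, 0],
  [10, 10, -28, 0, 0, 0, 0],
  [10, 10, -28, 0, 0, 0, 0],
])

```text
time: 10.97
position: [497.6, -43.6, 315.7]
orientation: [0.0, 1.0, 0.0, -0.0]
contact_force: [0.7, 0.4, -4.0]
grip_width: 0.355
finger_force: 30.0
```

Call:
drive_tool([
  [10, 10, -28, 0, 0, 0, 0],
  [10, 10, -28, 0, 0, 0, 0],
  [10, 10, -28, 0, 0, 0, 0],
  [10, 10, -28, 0, 0, 0, 0],
  [10, 10, -26, 0, 0, 0, 0],
])

```text
time: 11.38
position: [547.5, 94.6, 315.6]
orientation: [0.0, 1.0, 0.001, -0.001]
contact_force: [-0.7, -0.3, -3.9]
grip_width: 0.357
finger_force: 30.0
```

Call:
drive_tool([
  [10, 0, 0, 0, 0, 0, 0],
  [10, 0, 0, 20, 0, 0, 0],
  [10, 0, 0, 20, 0, 0, 0],
  [10, 0, 0, 0, 0, 0, 0],
  [10, 0, 0, 0, 0, 0, 0],
])

```text
time: 11.8
position: [546.7, 92.6, 274.7]
orientation: [0.0, 1.0, 0.0, -0.002]
contact_force: [0.5, -1.2, -3.8]
grip_width: 0.357
finger_force: 30.0
```

Call:
drive_tool([
  [10, 3.5, -7, 0, 0, 0, 0],
  [10, 0, 0, 15, 0, 0, 0],
  [10, 0, 0, 20, 0, 0, 0],
  [10, 0, 0, 10, 0, 0, 0],
  [10, 0, 0, 0, 0, 0, 0],
])

```text
time: 12.22
position: [550.3, 100.0, 229.2]
orientation: [-0.0, 1.0, 0.0, -0.002]
contact_force: [-1.6, -1.0, -3.0]
grip_width: 0.355
finger_force: 30.0
```

Call:
drive_tool([
  [10, 0, 0, 15, 0, 0, 0],
  [10, 0, 0, 18, 0, 0, 0],
  [10, 0, 0, 18, 0, 0, 0],
  [10, 0, 0, 12, 0, 0, 0],
  [10, 0, 0, 3, 0, 0, 0],
])

```text
time: 12.63
position: [550.5, 99.9, 163.7]
orientation: [-0.0, 1.0, 0.0, -0.001]
contact_force: [-0.4, 0.6, -3.7]
grip_width: 0.356
finger_force: 30.0
```

Call:
drive_tool([
  [10, 0, 0, 2, 0, 0, 0],
  [10, 0, 0, 0, 0, 0, 0],
  [10, 0, 0, 0, 0, 0, 0],
  [10, 0, 0, 0, 0, 0, 0],
])

```text
time: 12.97
position: [552.1, 99.9, 164.3]
orientation: [0.0, 1.0, 0.0, 0.001]
contact_force: [-0.4, -0.2, -4.4]
grip_width: 0.357
finger_force: 30.0
```

Call:
drive_tool([
  [10, -1, 0, 3, 0, 0, 0],
  [10, 0, 0, 2, 0, 0, 0],
  [10, 0, 0, 2, 0, 0, 0],
  [10, 0, 0, 0, 0, 0, 0],
  [10, 0, 0, 0, 0, 0, 0],
])

```text
time: 13.38
position: [550.4, 99.9, 156.1]
orientation: [-0.0, 1.0, 0.0, 0.0]
contact_force: [0.4, 0.9, -2.6]
grip_width: 0.357
finger_force: 30.0
```

Call:
drive_tool([
  [10, 0, 0, 0.7, 0, 0, 0],
  [10, 0, 0, 0.7, 0, 0, 0],
  [10, 0, 0, 0, 0, 0, 0],
  [10, 0, 0, 0, 0, 0, 0],
])

```text
time: 13.72
position: [551.1, 100.0, 156.1]
orientation: [-0.0, 1.0, 0.0, 0.001]
contact_force: [-1.0, 1.0, 5.5]
grip_width: 0.355
finger_force: 30.0
```

Call:
drive_tool([
  [65, 0, 0, 0, 0, 0, 0],
  [65, 0, 0, 0, 0, 0, 0],
  [65, 0, 0, 0, 0, 0, 0],
  [65, 0, 0, 0, 0, 0, 0],
  [65, 0, 0, 0, 0, 0, 0],
])

```text
time: 14.13
position: [550.1, 99.8, 154.3]
orientation: [0.0, 1.0, 0.0, -0.0]
contact_force: [-1.1, -0.1, 0.1]
grip_width: 0.667
finger_force: 0.0
```

Call:
drive_tool([
  [80, 0, 0, -15, 0, 0, 0],
  [80, 0, 0, -20, 0, 0, 0],
  [80, 0, 0, -25, 0, 0, 0],
  [80, 0, 0, -25, 0, 0, 0],
  [80, 0, 0, 0, 0, 0, 0],
])

```text
time: 14.55
position: [553.0, 99.9, 245.3]
orientation: [0.0, 1.0, 0.0, 0.005]
contact_force: [0.7, -0.5, 0.1]
grip_width: 0.852
finger_force: 0.0
```

```bash
python3 - <<'E'
from h import *
im=neck(157)
E
```

```text
tcp [553.   99.9 245.3]
px [ 295  237   45   46 1569] mean [549.6 101.  157.1] mid [548.8 101.2 155.5] ext [34.1 33.8  8.9]
```

Call:
drive_tool([
  [80, -14, -24, 0, 0, 0, 0],
  [80, -14, -24, 0, 0, 0, 0],
  [80, -14, -24, 0, 0, 0, 0],
  [80, -14, -24, 0, 0, 0, 0],
  [80, -14, -24, 0, 0, 0, 0],
])

```text
time: 15.02
position: [478.5, 220.5, 237.5]
orientation: [0.0, 1.0, 0.0, -0.001]
contact_force: [-0.2, -0.1, -0.2]
grip_width: 0.849
finger_force: 0.0
```

Call:
drive_tool([
  [80, -15, -24, 0, 0, 0, 0],
  [80, -15, -25, 0, 0, 0, 0],
  [80, -14, -25, 0, 0, 0, 0],
  [80, 0, 0, 20, 0, 0, 0],
  [80, 0, 0, 20, 0, 0, 0],
])

```text
time: 15.43
position: [435.2, 295.1, 198.5]
orientation: [-0.0, 1.0, 0.002, 0.0]
contact_force: [0.1, -0.6, 0.2]
grip_width: 0.85
finger_force: 0.0
```

```bash
python3 - <<'E'
from h import *
im=neck(); cv2.imwrite("pics/w3.png",im["pixels"][...,::-1])
E
```

```text
tcp [435.2 295.1 198.5]
px [ 292  243   53   52 2089] mean [436.9 295.7 145.1] mid [435.8 295.6 143.5] ext [34.4 34.7  8.9]
```

View pics/w3.png

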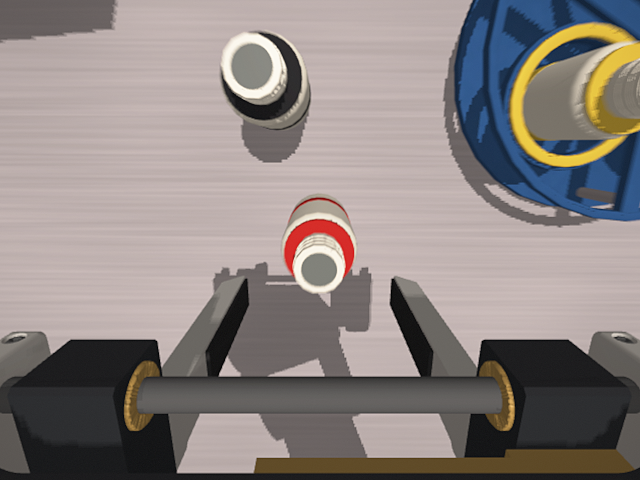

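Yellow stands in its well; the red neck (319,270) lies between the fingers. Going down about 56 mm.

Call:
drive_tool([
  [80, 0.5, -0.5, 10, 0, 0, 0],
  [80, 0, 0, 15, 0, 0, 0],
  [80, 0, 0, 15, 0, 0, 0],
  [80, 0, 0, 10, 0, 0, 0],
  [80, 0, 0, 0, 0, 0, 0],
])

```text
time: 15.9
position: [435.3, 293.4, 146.9]
orientation: [0.001, 1.0, 0.0, -0.002]
contact_force: [-0.3, 0.0, -0.3]
grip_width: 0.853
finger_force: 0.0
```

Call:
drive_tool([
  [80, 0, 0, 0, 0, 0, 0],
  [80, 0, 0, 0, 0, 0, 0],
])

```text
time: 16.07
position: [437.3, 294.4, 150.4]
orientation: [-0.0, 1.0, 0.0, 0.001]
contact_force: [0.0, -0.3, -0.2]
grip_width: 0.847
finger_force: 0.0
```

Call:
drive_tool([
  [80, -1, -1, 7.5, 0, 0, 0],
  [80, 0, 0, 0, 0, 0, 0],
  [10, 0, 0, 0, 0, 0, 0],
  [10, 0, 0, 0, 0, 0, 0],
  [10, 0, 0, 0, 0, 0, 0],
])

```text
time: 16.48
position: [435.7, 295.4, 142.3]
orientation: [-0.0, 1.0, 0.0, 0.0]
contact_force: [1.1, 0.1, -0.5]
grip_width: 0.673
finger_force: 0.0
```

Call:
drive_tool([
  [10, 0, 0, 0, 0, 0, 0],
  [10, 0, 0, 0, 0, 0, 0],
  [10, 0, 0, 0, 0, 0, 0],
  [10, 0, 0, 0, 0, 0, 0],
  [10, 0, 0, 0, 0, 0, 0],
])

```text
time: 16.9
position: [435.6, 295.4, 142.1]
orientation: [-0.0, 1.0, 0.0, 0.0]
contact_force: [-0.3, 0.3, 0.7]
grip_width: 0.356
finger_force: 30.0
```

Call:
drive_tool([
  [10, 0, 0, 0, 0, 0, 0],
  [10, 0, 0, 0, 0, 0, 0],
])

```text
time: 17.07
position: [435.6, 295.4, 142.1]
orientation: [-0.0, 1.0, 0.0, 0.0]
contact_force: [-1.2, 1.0, 0.9]
grip_width: 0.356
finger_force: 30.0
```

Call:
drive_tool([
  [10, 0, 0, -10, 0, 0, 0],
  [10, 0, 0, -25, 0, 0, 0],
  [10, 0, 0, -35, 0, 0, 0],
  [10, 0, 0, -35, 0, 0, 0],
  [10, 0, 0, -35, 0, 0, 0],
])

```text
time: 17.48
position: [434.7, 294.9, 283.1]
orientation: [0.0, 1.0, 0.0, -0.001]
contact_force: [0.6, -0.2, -4.6]
grip_width: 0.355
finger_force: 30.0
```

Call:
drive_tool([
  [10, 0, 0, -35, 0, 0, 0],
  [10, 10, 12, 0, 0, 0, 0],
  [10, 20, 23, 0, 0, 0, 0],
  [10, 20, 23, 0, 0, 0, 0],
  [10, 20, 23, 0, 0, 0, 0],
])

```text
time: 17.9
position: [505.6, 213.4, 317.0]
orientation: [0.0, 1.0, 0.001, -0.0]
contact_force: [0.5, 0.4, -3.8]
grip_width: 0.357
finger_force: 30.0
```

Call:
drive_tool([
  [10, 20, 23, 0, 0, 0, 0],
  [10, 20, 23, 0, 0, 0, 0],
  [10, 20, 23, 0, 0, 0, 0],
  [10, 20, 23, 0, 0, 0, 0],
  [10, 20, 23, 0, 0, 0, 0],
])

```text
time: 18.32
position: [605.9, 98.1, 316.5]
orientation: [0.0, 1.0, 0.0, -0.001]
contact_force: [0.5, -0.2, -3.2]
grip_width: 0.357
finger_force: 30.0
```

Call:
drive_tool([
  [10, 20, 23, 0, 0, 0, 0],
  [10, 20, 23, 0, 0, 0, 0],
  [10, 10, 12, 0, 0, 0, 0],
  [10, 0, 0, 0, 0, 0, 0],
  [10, 0, 0, 0, 0, 0, 0],
])

```text
time: 18.73
position: [655.4, 41.3, 316.3]
orientation: [-0.0, 1.0, -0.0, -0.001]
contact_force: [-1.0, 0.1, -4.9]
grip_width: 0.356
finger_force: 30.0
```

Call:
drive_tool([
  [10, 7, 5, 0, 0, 0, 0],
  [10, 0, 0, 15, 0, 0, 0],
  [10, 0, 0, 20, 0, 0, 0],
  [10, 0, 0, 15, 0, 0, 0],
  [10, 0, 0, 0, 0, 0, 0],
])

```text
time: 19.15
position: [660.4, 37.8, 262.8]
orientation: [-0.0, 1.0, 0.001, -0.004]
contact_force: [-1.6, -0.1, -4.9]
grip_width: 0.357
finger_force: 30.0
```

Call:
drive_tool([
  [10, 0, 0, 10, 0, 0, 0],
  [10, 0, 0, 10, 0, 0, 0],
  [10, 0, 0, 0, 0, 0, 0],
  [10, 0, 0, 0, 0, 0, 0],
])

```text
time: 19.48
position: [662.6, 36.7, 246.8]
orientation: [-0.0, 1.0, 0.001, -0.0]
contact_force: [0.4, -0.4, -4.0]
grip_width: 0.356
finger_force: 30.0
```

Call:
drive_tool([
  [10, 0, 0, 15, 0, 0, 0],
  [10, 0, 0, 18, 0, 0, 0],
  [10, 0, 0, 18, 0, 0, 0],
  [10, 0, 0, 18, 0, 0, 0],
  [10, 0, 0, 9, 0, 0, 0],
])

```text
time: 19.9
position: [662.1, 36.6, 167.5]
orientation: [-0.0, 1.0, 0.0, -0.001]
contact_force: [-1.2, -0.1, -4.3]
grip_width: 0.353
finger_force: 30.0
```

Call:
drive_tool([
  [10, 0, 0, 2, 0, 0, 0],
  [10, 0, 0, 1, 0, 0, 0],
  [10, 0, 0, 0, 0, 0, 0],
  [10, 0, 0, 0, 0, 0, 0],
  [10, 0, 0, 0, 0, 0, 0],
])

```text
time: 20.32
position: [663.6, 36.4, 167.6]
orientation: [0.0, 1.0, 0.0, 0.001]
contact_force: [0.1, -0.0, -3.4]
grip_width: 0.354
finger_force: 30.0
```

Call:
drive_tool([
  [10, -1, 0, 5, 0, 0, 0],
  [10, 0, 0, 4, 0, 0, 0],
  [10, 0, 0, 2, 0, 0, 0],
  [10, 0, 0, 0, 0, 0, 0],
  [10, 0, 0, 0, 0, 0, 0],
])

```text
time: 20.73
position: [661.7, 36.5, 154.7]
orientation: [-0.0, 1.0, 0.0, -0.0]
contact_force: [-0.6, -0.0, -3.4]
grip_width: 0.359
finger_force: 30.0
```

Call:
drive_tool([
  [10, 0, 0, 1, 0, 0, 0],
  [10, 0, 0, 0.7, 0, 0, 0],
  [10, 0, 0, 0, 0, 0, 0],
  [10, 0, 0, 0, 0, 0, 0],
  [10, 0, 0, 0, 0, 0, 0],
])

```text
time: 21.15
position: [662.2, 36.5, 154.3]
orientation: [0.0, 1.0, 0.0, 0.001]
contact_force: [-0.9, -0.2, 1.3]
grip_width: 0.355
finger_force: 30.0
```

Seated. Release, rise, check.

Call:
drive_tool([
  [65, 0, 0, 0, 0, 0, 0],
  [65, 0, 0, 0, 0, 0, 0],
  [65, 0, 0, 0, 0, 0, 0],
  [65, 0, 0, 0, 0, 0, 0],
  [65, 0, 0, 0, 0, 0, 0],
])

```text
time: 21.57
position: [661.8, 36.4, 153.3]
orientation: [0.0, 1.0, 0.0, 0.0]
contact_force: [-0.1, -0.9, 0.1]
grip_width: 0.671
finger_force: 0.0
```

Call:
drive_tool([
  [80, 0, 0, -15, 0, 0, 0],
  [80, 0, 0, -20, 0, 0, 0],
  [80, 0, 0, -25, 0, 0, 0],
  [80, 0, 0, -25, 0, 0, 0],
  [80, 0, 0, -25, 0, 0, 0],
])

```text
time: 21.98
position: [661.8, 36.5, 265.8]
orientation: [0.0, 1.0, 0.0, 0.001]
contact_force: [-0.1, 0.6, -0.3]
grip_width: 0.852
finger_force: 0.0
```

Call:
drive_tool([
  [80, -20, 0, -25, 0, 0, 0],
  [80, -30, 0, -20, 0, 0, 0],
  [80, -30, 0, 0, 0, 0, 0],
  [80, 0, 0, 0, 0, 0, 0],
  [80, 0, 0, 0, 0, 0, 0],
])

```text
time: 22.4
position: [581.2, 36.5, 310.1]
orientation: [0.0, 1.0, 0.0, 0.001]
contact_force: [0.6, -0.1, 0.5]
grip_width: 0.851
finger_force: 0.0
```

```bash
python3 - <<'E'
from h import *
for p in((662,36),(550,100),(551,-29)): im=near(p,157,"scene")
near((558,333),145,"scene"); near((488,-318),145,"scene")
cv2.imwrite("pics/end.png",im["pixels"][...,::-1])
E
```

```text
scene 257 [663.6  38.2 156.7]
scene 244 [551.1 101.6 156.6]
scene 200 [552.7 -27.2 156.6]
scene 380 [559.5 333.7 144.7]
scene 118 [ 488.1 -320.   144.6]
```

View pics/end.png

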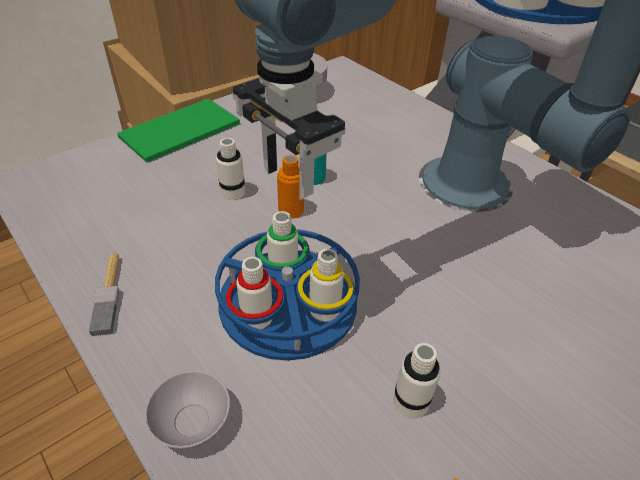

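All three stand in their own wells: red (252,290), yellow (327,285) and green (282,240). The black ones are unmoved at (230,168) and (416,380).

```bash
python3 -c "
from cell import robot
print(robot.hand_in())"
```

```text
the job is handed in; nothing more can be done
None
```

The red, yellow and green canisters stand seated and released in their matching wells, within about 2 mm of the well axes by the scene camera; the black ones are unmoved, and the job is handed in at about 22.5 s (no verdict was returned).

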